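Carry a specimen stage with a free-running carriage to the microscope mat

TASK

Pick up the black specimen stage by its rubber handle, lift it well clear of the bench, and by tilting it steady its free-running carriage in the middle of the rails, under the handle, for three seconds. Then carry it over to the dark grey mat and set it down gently in the middle, squared up with the mat, with the carriage still in the middle and at rest and the culture dish on it, and let go. The carriage must never run up to either end stop, the dish must not slip off, and nothing else on the bench is to be disturbed.

Things in the scene. Friction and masses are not known exactly. Their poses are not given: they have to be found in the camera images.
- stage: Specimen stage: black base plate 150 mm wide (its x), 340 mm long (its y), 10 mm thick, with two steel rails along y, aluminium end blocks with red buffers, and an aluminium transport arch; about 0.55 kg without carriage. Origin: centre of the underside; z up. Starts on the bench left of the robot, long side roughly along world y. Its overall height is 139 mm.
- grip (a point): Centre of the black rubber handle, 124 mm above the stage's underside, at its x = y = 0; axes as the stage's. The handle is 80 mm long (x), 18 mm thick (y), 30 mm high: grip it from above, fingers closing along y. It hangs in an arch across the middle, posts at x = +-78 mm; carriage and dish pass below. With the carriage in the middle the centre of mass is under it.
- carriage (a joint): Place of the carriage along the stage's +y, m: 0 in the middle, under the handle; end stops at +-0.085. Carriage and dish together about 0.29 kg. Runs on ball bushings without dry friction (damping 0.02 N s/m only), so it speeds up by g times the tilt towards the low end, less the stage's own acceleration along y: moved level, it is left behind. Starts at rest within 0.035 of the middle.
- carriage_top (a point): Centre of the carriage's upper face, 38 mm above the stage's underside. The carriage is an aluminium plate 116 mm (x) by 130 mm (y), 10 mm thick, on four bearing blocks.
- dish: Clear culture dish with a pink bottom, diameter 60 mm, 15 mm high, 0.04 kg, standing loose on the carriage, up to 36 mm from its centre. Origin: centre of its underside.
- mat: Dark grey silicone mat, fixed to the bench on the robot's right: 230 mm (x) by 400 mm (y), 4 mm thick. Origin: centre of its underside; its y is its long side, along which the stage's long side must lie.
- slide_box: Closed blue slide box 99 x 85 x 35 mm, loose on the bench between stage and mat; the stage must pass over it. Origin: centre of its underside. To be left alone.
- dishes: Stack of three clear culture dishes, diameter 88 mm, 45 mm high, loose at the far side of the bench. Origin: centre of its underside. To be left alone.
- cleaner: Amber bottle of lens cleaner, diameter 52 mm, 110 mm high, loose at the far side. Origin: centre of its underside. To be left alone.
- tip_box: Pipette tip box with a clear lid, 83 x 118 x 85 mm, loose at the far left. Origin: centre of its underside. To be left alone.
- lens_tissue: Cardboard box of lens tissue, 70 x 110 x 45 mm, loose at the far right. Origin: centre of its underside. To be left alone.
Not all that is in view belongs to the job. Of the things like the dish, leave any that is purple; of the rest the larger one is meant.

How it is judged (in metres and radians):
On the way, in this order (a step that is already met when the one before it is completed fails the run):
1. the stage is held up clear of the bench with the carriage steadied in the middle for 3 s (height (world z) of stage above 0.05 m and value of joint carriage between -0.03 and 0.03 m), for 3 s.
2. the stage is set down on the mat (horizontal distance between stage and mat below 0.03 m and height (world z) of stage below 0.009 m and contact force between stage and mat above 1 N), for 0.2 s.
At the end, for the whole second after the job is handed in: The stage stands flat and still on the mat, its centre within 30 mm of the mat's centre and its long side within 0.12 rad of the mat's; the carriage is within 35 mm of its middle and at rest (under 25 mm/s), the dish standing on it (within 60 mm of its centre); the robot has let go (horizontal distance between stage and mat below 0.03 m and height (world z) of stage below 0.009 m and angle between the y axis of stage and the y axis of mat, either way round below 0.12 rad and angle between stage's own z axis and vertical below 0.03 rad and linear speed of stage below 0.02 m/s and value of joint carriage between -0.035 and 0.035 m and velocity of joint carriage between -0.025 and 0.025 m/s and not (horizontal distance between dish and carriage_top above 0.06 m or z of dish in the frame of stage above 0.06 m or z of dish in the frame of stage below 0.03 m)); the robot touches nothing.
It fails at once if the carriage runs up to an end stop (value of joint carriage above 0.0835 m or value of joint carriage below -0.0835 m).
It fails at once if the dish slips off the carriage (horizontal distance between dish and carriage_top above 0.06 m or z of dish in the frame of stage above 0.06 m or z of dish in the frame of stage below 0.03 m).
It fails at once if the stage is tipped by more than 0.35 rad (angle between stage's own z axis and vertical above 0.35 rad).
It fails at once if the stage is slammed or pressed onto the mat with more than 35 N (contact force between stage and mat above 35 N).
It fails at once if something else on the bench is moved by more than 20 mm (distance of any of slide_box, dishes, cleaner, tip_box, lens_tissue from where it was at the start of the episode above 0.02 m).
It also fails if it takes over 67 s, if anything falls off the work surface, if the arm or the gripper's body presses on something with over 40 N, if the wrist force passes 120 N, or if a joint passes its speed limit or range.

ROBOT

A 6-joint arm with a two-finger parallel gripper is mounted at the origin on the work surface. World frame = base frame: x ahead of the robot, y to its left, z up, the work surface at z = 0. Lengths are in mm, angles in rad, forces in N, time in s.
With the tool pointing down it reaches from about 325 to 750 mm from the base axis. Payload 7.6 kg.
Tool frame: the origin (TCP) lies on the centre line of the jaws, within the pads' length; the fingertips stand 19 mm ahead of it and the grasp point (between the pads) is the TCP; z points along the fingers, y is the line along which they close (so a half turn about z gives the same grasp; the last joint's range is limited). The gripper opens to 85 mm and grips with 20 to 120 N. Pads are 22 mm wide; open, the fingers measure 114 mm over their backs; the gripper's body (76 mm by 85 mm) begins 54 mm behind the grasp point. The pads swing forward as they close: fully open they stand 13 mm farther back than shut.
Start: joints at [-1.271, 0.052, 1.401, -0, 1.689, -0.07], TCP at [189.775, -489.519, 250.323] pointing down, gripper open.
Joint ranges: [-2.9, 2.9], [-0.91, 2.17], [0.12, 2.37], [-1.06, 4.2], [0.26, 2.73], [-2.93, 2.93]. Speed limits (rad/s): [2.57, 2.57, 3.01, 3.14, 3.14, 3.14].

INTERFACE

Orientations are given as a rotation vector (axis times angle).
In Python, from workcell import r gives the robot as it stands. Calls block until the motion is done:
- r.move_to(position, orientation): joint-space move of the TCP to a pose.
- r.servo_line(position, orientation=None, speed=150): straight line of the TCP; orientation=None keeps the orientation; speed is the mean speed in mm/s.
- r.move_j(angles): joint-space move.
- r.set_gripper(opening): finger opening in mm; the grip force is fixed at half the most; returns when the fingers have stopped.
- r.hold(seconds).
- r.ik(position, orientation): joint angles nearest the present ones, or None.
- r.grab_frame(name): name is "scene" or "top" or "wrist"; returns the picture (480x640x3 uint8, red, green, blue); there is no depth.
- r.calibration(name): a dict with "fov_y" (degrees; the focal length in pixels is half the picture's height over the tangent of half this angle, whatever the lens; pixels are square), "cx", "cy" (the principal point, pixels), "xyz" and "orientation" of the camera in the world; the wrist camera has in their place "hand_eye" (4x4, takes a point from camera to tool coordinates, whose origin is the TCP and whose axes are the flange's). Camera axes: x right, y down, z forward; pixel columns grow to the right and rows downward; lengths in mm; the calibration is good to about 2 mm. A picture is of the moment at which its call begins: read the wrist's pose just before it. calibration takes no time and is no camera call.
A pose or a line that the arm cannot do raises r.Unreachable and nothing moves.
- r.close_job(): hands the job in; it is judged then, once.
Readings, each from a call of its own:
- r.get_time_s(): time.
- r.get_joints(): joint angles.
- r.get_joint_velocities(): joint speeds.
- r.get_tau(): joint torques, N m.
- r.get_position(): TCP position.
- r.get_tcp_rot(): TCP orientation.
- r.get_contact_force(): force on the tool from outside, world axes, zero at the start.
- r.get_ft_torque(): the same for the moment, N m.
- r.get_gripper_width(): finger opening in mm.
- r.get_grip_force(): force on a finger pad.
Only numpy, scipy, OpenCV 4.12 (cv2) and the standard library are available. Lean on these libraries where they do the work, as an engineer would, in place of code of your own. Each camera call takes 0.05 s, during which the arm holds its last target. There are 200 camera calls.

## Working session

There is one attempt and no reset: what is moved stays moved. The work goes in short steps, each a Python script; the robot and the scene stay as the last script left them, time stands still between calls to the robot, and variables do not carry over. Pictures are saved under pics/ and viewed, at most 10 in all, crops included, and the job is handed in when it is done.

```bash
ls; mkdir -p pics; python3 - <<'E'
from workcell import r
import cv2
for n in ("scene","top"):
    cv2.imwrite(f"pics/{n}0.png",r.grab_frame(n)[:,:,::-1]); print(n,r.calibration(n))
print(r.calibration("wrist"),r.get_time_s(),r.get_tcp_rot(),r.get_contact_force())
E
```

```text
pics
scene {'fov_y': 54.34115116370646, 'cx': 316.8794645887158, 'cy': 237.0165466476503, 'xyz': array([956.01008837, 495.14646582, 803.49456781]), 'orientation': array([-0.87647878, -2.57914548,  1.02269388])}
top {'fov_y': 49.15595856748083, 'cx': 313.2023199206259, 'cy': 236.64462437856912, 'xyz': array([ 489.10565727,  -10.60368948, 1288.63979206]), 'orientation': array([-2.20362081,  2.18006936, -0.05691216])}
{'fov_y': 58.82824076482857, 'cx': 313.46400035521594, 'cy': 240.78388503489828, 'hand_eye': array([[-9.54310931e-04, -9.49670593e-01, -3.13248868e-01,
         8.09967882e+01],
       [ 9.99999490e-01, -1.00956538e-03,  1.41871512e-05,
        -3.04053297e-01],
       [-3.29718333e-04, -3.13248695e-01,  9.49671073e-01,
        -1.23994466e+02],
       [ 0.00000000e+00,  0.00000000e+00,  0.00000000e+00,
         1.00000000e+00]])} 0.1 [-3.08666776e+00 -5.77307789e-01  2.62724126e-04] [ 0.70383235 -1.30537565  0.23032115]
```

View pics/top0.png

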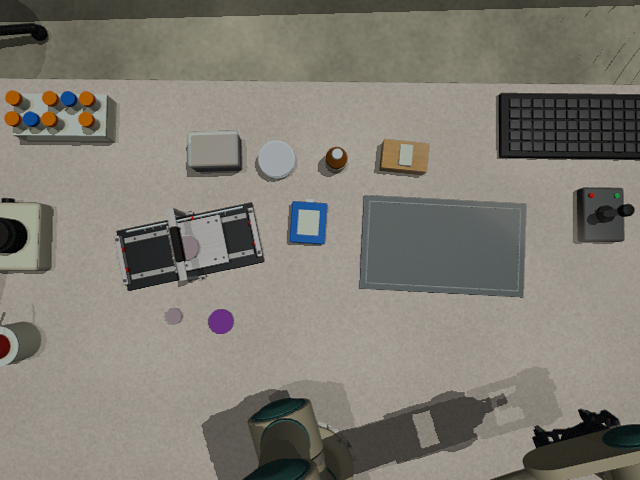

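View pics/scene0.png

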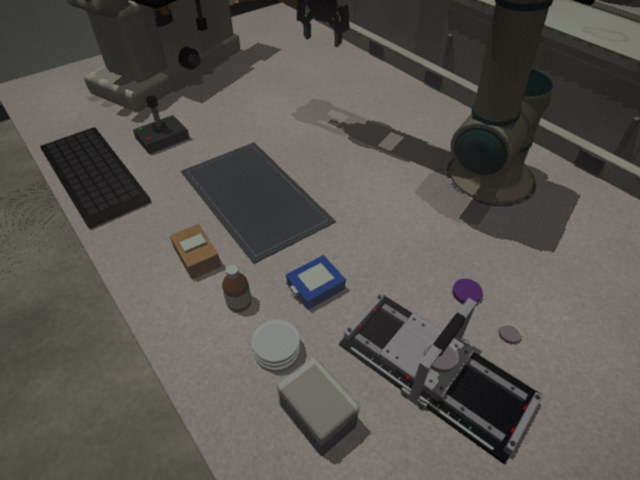

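Dish candidates in the top view are the disc on the carriage (187,247), the purple one (220,321) and a small pink one (174,316). The larger non-purple one is the disc on the carriage, which I'll confirm in a crop.

```bash
cat > h.py <<'E'
import numpy as np, cv2
from scipy.spatial.transform import Rotation as R
def onplane(cal,px,z):
    f=240/np.tan(np.radians(cal["fov_y"]/2)); px=np.atleast_2d(np.array(px,float))
    d=np.c_[(px[:,0]-cal["cx"])/f,(px[:,1]-cal["cy"])/f,np.ones(len(px))]
    d=R.from_rotvec(cal["orientation"]).apply(d); c=np.array(cal["xyz"])
    return c+d*((z-c[2])/d[:,2])[:,None]
E
python3 - <<'E'
from workcell import r
from h import *
im=cv2.imread("pics/top0.png"); cal=r.calibration("top")
cv2.imwrite("pics/crop0.png",cv2.resize(im[195:340,105:275],None,fx=4,fy=4,interpolation=cv2.INTER_CUBIC))
c=im[250,440].astype(int); print(c)
m=(np.abs(im.astype(int)-c).max(2)<14).astype(np.uint8)
n,l,s,ce=cv2.connectedComponentsWithStats(m); k=l[250,440]; print(s[k])
mm=cv2.morphologyEx((l==k).astype(np.uint8),cv2.MORPH_CLOSE,np.ones((7,7)))
cs=max(cv2.findContours(mm,0,2)[0],key=cv2.contourArea)
p=onplane(cal,cs[:,0],4)[:,:2].astype(np.float32); rc=cv2.minAreaRect(p); print(rc,cv2.boxPoints(rc))
E
```

```text
[97 97 91]
[  359   196   167   101 14424]
((541.408935546875, -322.6495361328125), (399.9324951171875, 228.73638916015625), 87.59291076660156) [[ 418.74323  -517.636   ]
 [ 647.2778   -527.2427  ]
 [ 664.07465  -127.663086]
 [ 435.5401   -118.0564  ]]
```

View pics/crop0.png

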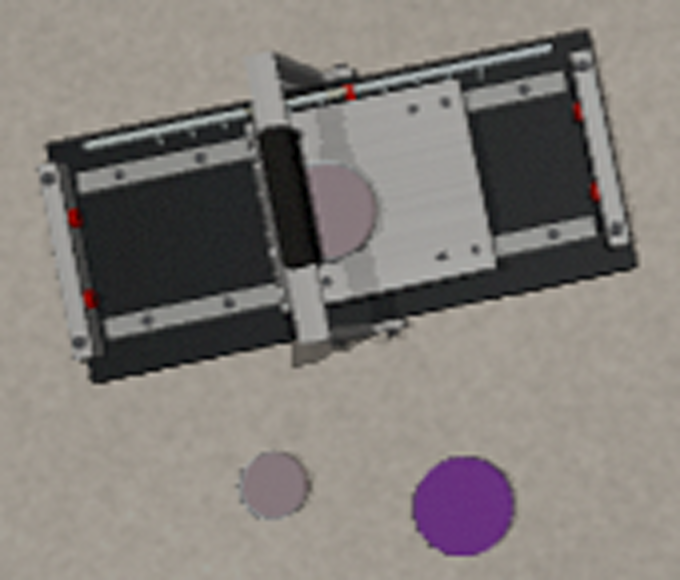

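The crop confirms the dish on the carriage, centre about (330,210) in the crop, is larger than the small pink one at (275,485). The mat fit of 400 × 229 mm agrees with its stated size.

```bash
cat >> h.py <<'E'
def tool(yaw,pitch=0.0):
    """tool pointing down, tool x along the stage's +x at yaw; pitch = turn about the stage's +x (lifts +y end)"""
    Rz=R.from_euler('z',yaw); return (Rz*R.from_euler('x',pitch)*R.from_rotvec([np.pi,0,0])).as_rotvec()
E
python3 - <<'E'
from workcell import r
from h import *
cal=r.calibration("top")
cr=lambda q:np.array(q)/4+[104.6,194.6]
P=onplane(cal,cr([(48,146),(590,32),(637,266),(93,383)]),10)[:,:2]
print(np.linalg.norm(P[0]-P[1]),np.linalg.norm(P[1]-P[2]))
c=P.mean(0); u=(P[0]-P[1])+(P[3]-P[2]); u/=np.linalg.norm(u); yaw=np.arctan2(-u[0],u[1])
H=onplane(cal,cr([(260,128),(297,125),(322,264),(285,270)]),139)[:,:2]
E=onplane(cal,cr([(460,80),(495,268)]),38)[:,:2].mean(0)
print("stage",c,yaw,"handle",H.mean(0),"carriage",(E-c)@u+65)
print("dish",(onplane(cal,cr([(378,208)]),53)[0,:2]-c)@u+30)
np.save("stage.npy",[*c,yaw])
r.move_to([c[0],c[1],230],tool(yaw)); t=r.get_time_s(); print(t,r.get_joints())
p=np.array([c[0],c[1],220])
for k,(pp,a,s) in enumerate([((0,0,-10),0,100),((0,0,-10),.02,100),((0,-2,-10),.02,100),((0,-2,-10),.0,300),((0,-10,-10),.02,200)]):
    r.servo_line(np.add(p,pp),tool(yaw,a),speed=s); t2=r.get_time_s(); print(k,t2-t,r.get_position()); t=t2
r.get_joints();print(r.get_time_s()-t)
for k in (.01,.01,.1): r.hold(k); t2=r.get_time_s(); print(t2-t); t=t2
r.servo_line([c[0],c[1],210],tool(yaw))
cv2.imwrite("pics/w1.png",r.grab_frame("wrist")[:,:,::-1])
print(r.get_contact_force(),r.get_ft_torque(),[np.round(r.get_ft_torque(),3) for _ in range(3)],r.get_time_s())
E
```

```text
338.20885168360854 146.19463539308987
stage [533.18233789 293.83843649] 0.22081754115119104 handle [533.75506931 291.3874591 ] carriage -24.100582691295386
dish -0.09838138148789
3.1 [ 4.41806776e-01  2.95836659e-01  1.16780601e+00 -1.38560764e-04
  1.67790048e+00  1.79288199e+00]
0 0.3500000000000001 [532.97611419 293.39796545 209.14453509]
1 0.25 [533.48589636 293.64178952 210.70301437]
2 0.25 [533.22092103 291.75869635 210.13109503]
3 0.25 [533.08283939 292.12408164 209.98491718]
4 0.25 [533.33810549 283.30396442 210.08697778]
0.0
0.008300000000000196
0.008399999999999963
0.09999999999999964
[ 0.18817165 -0.07222722 -0.63508423] [-0.0526551  -0.00554007  0.02617825] [array([-0.053, -0.006,  0.026]), array([-0.053, -0.006,  0.026]), array([-0.053, -0.006,  0.026])] 4.8667
```

View pics/w1.png

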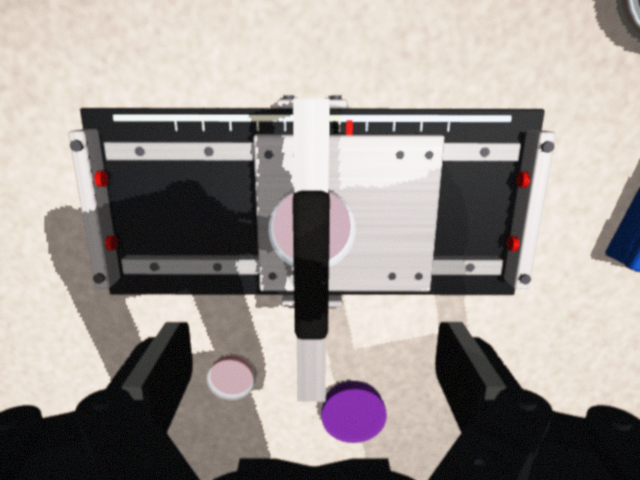

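The wrist view is well aligned. The carriage's red pointer is at (349,128), with the scale centre at column 312, so the pointer can serve as feedback. Image right is the stage's −y. The gripper goes down next.

```bash
python3 - <<'E'
from workcell import r
from h import *
x,y,yaw=np.load("stage.npy"); x+=2*np.cos(yaw); y+=2*np.sin(yaw); np.save("grip.npy",[x,y,yaw])
r.servo_line([x,y,124],tool(yaw),speed=80)
r.set_gripper(0); print(r.get_time_s(),r.get_gripper_width(),r.get_grip_force(),r.get_contact_force(),r.get_position(),r.get_tcp_rot(),tool(yaw))
im=r.grab_frame("wrist"); cv2.imwrite("pics/w2.png",im[:,:,::-1])
i=im.astype(int); m=((i[:,:,0]>120)&(i[:,:,1]<70)&(i[:,:,2]<70)).astype(np.uint8)
n,l,s,c=cv2.connectedComponentsWithStats(m)
for k in range(1,n): print(s[k],c[k])
E
```

```text
6.7167 17.145061861190975 60.85811197757721 [0.36983062 1.27151336 2.48739948] [535.17050464 294.73132471 124.39764188] [-3.12159165e+00 -3.46421418e-01 -9.28753348e-04] [3.12246394e+00 3.46155104e-01 2.11958870e-17]
[357 134  11  19 181] [362.28729282 142.55248619]
[ 20 200  12  21 179] [ 24.93296089 209.98324022]
[597 201  12  21 161] [602.69565217 211.21118012]
[580 285  10  19 131] [584.18320611 295.02290076]
[ 40 290   6  11  41] [ 42.36585366 294.48780488]
```

View pics/w2.png

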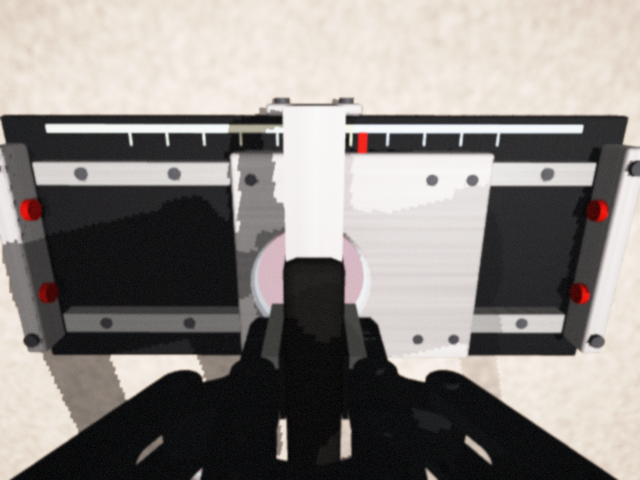

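The grasp holds (17 mm, 61 N). The carriage is at about −25 mm, and the arch hides the pointer near the centre. I'll track the plate's edges between the rails instead, rows 225–245, from dark base to bright plate.

```bash
cat > ctl.py <<'E'
from workcell import r
from h import *
import pickle, os
G=9.81; LEV=0.09
def meas(im):
    """carriage place (m) from the plate's edges in the wrist picture"""
    p=cv2.GaussianBlur(im[225:246].mean(2).mean(0).reshape(1,-1),(5,1),0)[0]; th=75; b=p>th
    L=next((i for i in range(56,300) if b[i]),None); Rr=next((i for i in range(574,330,-1) if b[i]),None)
    L=L-(p[L]-th)/(p[L]-p[L-1]); Rr=Rr+(p[Rr]-th)/(p[Rr]-p[Rr+1])
    return -((L+Rr)/2-313.5)/((Rr-L)/130)/1e3, Rr-L
class C:
    """Kalman filter on carriage [Y,V,bias] (s-frame), tilt control; one step = picture + 0.25 s line"""
    def __init__(s,pos,yaw):
        s.pos=np.array(pos,float); s.yaw=yaw; s.th=0.; s.s=0.; s.x=np.zeros(3); s.P=np.diag([.03,.002,.003])**2; s.first=True
    def pred(s,dt,th):
        a=-G*(th+s.x[2]); s.x[:2]+=[s.x[1]*dt+a*dt*dt/2,a*dt]
        F=np.array([[1,dt,-G*dt*dt/2],[0,1,-G*dt],[0,0,1]])
        s.P=F@s.P@F.T+np.diag([1e-4,2e-3,2e-4])**2*(dt/.3)
    def look(s):
        y,w=meas(r.grab_frame("wrist")); z=y+s.s+LEV*s.th
        if s.first: s.x[0]=z; s.first=False
        if abs(w-247)<12 or s.wide:
            K=s.P[:,0]/(s.P[0,0]+(4e-4)**2); s.x+=K*(z-s.x[0]); s.P-=np.outer(K,s.P[0])
        return y,w
    wide=False
    def step(s,pos,yaw,v=0.,a=0.,level=False,clip=.03,k1=1.8,k2=2.4):
        t0=r.get_time_s(); y,w=s.look(); pos=np.array(pos,float)
        e,ed=s.x[0]-s.s-LEV*s.th, s.x[1]-v
        th=0 if level else np.clip((k1*e+k2*ed-a)/G-s.x[2],-clip,clip)
        ds=(pos-s.pos)[:2]@np.array([-np.sin((yaw+s.yaw)/2),np.cos((yaw+s.yaw)/2)])/1e3
        r.servo_line(pos,tool(yaw,th),speed=400); dt=r.get_time_s()-t0
        s.pred(.05,s.th); s.pred(dt-.05,(s.th+th)/2)
        s.th,s.pos,s.yaw=th,pos,yaw; s.s+=ds
        print(f"{t0:.2f} dt{dt:.2f} y{y*1e3:.1f} w{w:.0f} e{e*1e3:.1f} v{ed*1e3:.1f} b{s.x[2]*1e3:.2f} th{th*1e3:.1f} z{pos[2]:.0f}")
        return y
    def save(s): pickle.dump(s.__dict__,open("c.pkl","wb"))
def load():
    c=C([0,0,0],0); c.__dict__.update(pickle.load(open("c.pkl","rb"))); return c
E
python3 - <<'E'
from ctl import *
print(meas(cv2.imread("pics/w2.png")))
x,y,yaw=np.load("grip.npy"); c=C([x,y,124],yaw)
c.step([x,y,129],yaw,level=True)
for z in range(134,205,10): c.step([x,y,z],yaw)
c.save(); print(r.get_contact_force(),r.get_grip_force())
E
```

```text
(np.float64(-0.023687863556932226), np.float64(250.9251577847208))
6.77 dt0.30 y-23.7 w251 e-23.7 v0.0 b0.00 th0.0 z129
7.07 dt0.30 y-22.4 w251 e-22.5 v6.9 b-2.10 th-0.3 z134
7.37 dt0.30 y-21.8 w251 e-21.7 v4.2 b-0.47 th-2.5 z144
7.67 dt0.30 y-19.7 w251 e-19.7 v8.9 b-0.43 th-1.0 z154
7.97 dt0.30 y-16.0 w250 e-16.0 v15.9 b-0.46 th1.4 z164
8.27 dt0.30 y-11.8 w250 e-11.7 v15.7 b-0.33 th2.0 z174
8.57 dt0.30 y-8.5 w250 e-8.4 v9.5 b-0.14 th0.9 z184
8.87 dt0.30 y-6.4 w250 e-6.4 v4.6 b-0.09 th0.0 z194
9.17 dt0.30 y-4.6 w250 e-4.7 v4.6 b-0.19 th0.4 z204
[-0.74689114 -0.38402066 -9.09724387] 59.42205548286438
```

The tracking is clean and the carriage is converging. Steady it, then carry.

```bash
python3 - <<'E'
from ctl import *
c=load(); p0=c.pos.copy(); y0=c.yaw
for _ in range(14): c.step(p0,y0)
c.save()
u0=np.array([np.cos(y0),np.sin(y0)])
# handle/stage centre taken as the TCP; goal = mat centre
g=np.array([541.4,-322.6,204.]); gy=-0.042; T=17.4; n=58; d=(g-p0)[1]/1e3
for k in range(1,n+1):
    f=lambda u:10*u**3-15*u**4+6*u**5
    u=k/n; um=(k-.5)/n
    v=d/T*30*(um**2-2*um**3+um**4); a=d/T**2*(60*um-180*um**2+120*um**3)
    y=c.step(p0+(g-p0)*f(u),y0+(gy-y0)*f(u),v,a)
    c.save()
    if abs(y)>.06: print("ABORT"); break
for _ in range(7): c.step(g,gy)
c.save(); print(r.get_position())
cv2.imwrite("pics/s3.png",r.grab_frame("scene")[:,:,::-1])
cv2.imwrite("pics/w3.png",r.grab_frame("wrist")[:,:,::-1])
E
```

```text
9.47 dt0.30 y-2.7 w250 e-2.8 v6.1 b-0.31 th1.3 z204
9.77 dt0.30 y-0.9 w250 e-0.9 v5.5 b-0.37 th1.5 z204
10.07 dt0.30 y0.1 w250 e0.1 v2.0 b-0.33 th0.8 z204
10.37 dt0.30 y0.4 w250 e0.4 v-0.6 b-0.34 th0.3 z204
10.67 dt0.30 y0.4 w250 e0.4 v-0.5 b-0.40 th0.3 z204
10.97 dt0.30 y0.6 w250 e0.6 v0.6 b-0.46 th0.7 z204
11.27 dt0.30 y0.8 w250 e0.8 v0.7 b-0.47 th0.8 z204
11.57 dt0.30 y0.8 w250 e0.8 v-0.3 b-0.45 th0.5 z204
11.87 dt0.30 y0.6 w250 e0.6 v-1.0 b-0.45 th0.3 z204
12.17 dt0.30 y0.4 w250 e0.4 v-0.7 b-0.46 th0.3 z204
12.47 dt0.30 y0.3 w250 e0.3 v-0.0 b-0.48 th0.5 z204
12.77 dt0.30 y0.3 w250 e0.3 v0.1 b-0.48 th0.6 z204
13.07 dt0.30 y0.2 w250 e0.2 v-0.3 b-0.47 th0.4 z204
13.37 dt0.30 y0.1 w250 e0.1 v-0.5 b-0.46 th0.4 z204
13.67 dt0.30 y0.0 w250 e0.0 v-0.1 b-0.47 th0.5 z204
13.97 dt0.30 y0.0 w250 e0.0 v0.6 b-0.48 th0.9 z204
14.27 dt0.30 y0.0 w250 e0.1 v1.0 b-0.47 th1.2 z204
14.57 dt0.30 y-0.0 w250 e-0.0 v0.7 b-0.45 th1.2 z204
14.87 dt0.30 y-0.2 w250 e-0.2 v0.3 b-0.44 th1.2 z204
15.17 dt0.30 y-0.5 w250 e-0.5 v0.4 b-0.44 th1.3 z204
15.47 dt0.30 y-0.6 w250 e-0.6 v1.2 b-0.48 th1.6 z204
15.77 dt0.
[... 2396 characters left out ...]
 e3.4 v-1.4 b-0.42 th-0.2 z204
29.57 dt0.30 y3.6 w252 e3.5 v-0.9 b-0.47 th0.1 z204
29.87 dt0.30 y3.7 w252 e3.6 v-1.0 b-0.51 th0.3 z204
30.17 dt0.30 y3.5 w251 e3.5 v-1.7 b-0.51 th0.3 z204
30.47 dt0.30 y3.1 w252 e3.1 v-2.3 b-0.50 th0.2 z204
30.77 dt0.30 y2.4 w252 e2.4 v-2.4 b-0.49 th0.2 z204
31.07 dt0.30 y1.8 w252 e1.8 v-1.8 b-0.48 th0.4 z204
31.37 dt0.30 y1.3 w252 e1.3 v-1.4 b-0.47 th0.4 z204
31.67 dt0.30 y0.8 w252 e0.8 v-1.4 b-0.45 th0.3 z204
31.97 dt0.30 y0.4 w252 e0.4 v-1.1 b-0.44 th0.2 z204
32.27 dt0.30 y0.2 w251 e0.2 v-0.6 b-0.44 th0.3 z204
32.57 dt0.30 y0.0 w252 e0.0 v-0.1 b-0.44 th0.4 z204
32.87 dt0.30 y-0.0 w252 e-0.0 v-0.1 b-0.42 th0.4 z204
[ 541.4092399  -322.58916575  203.97517637]
```

View pics/w3.png

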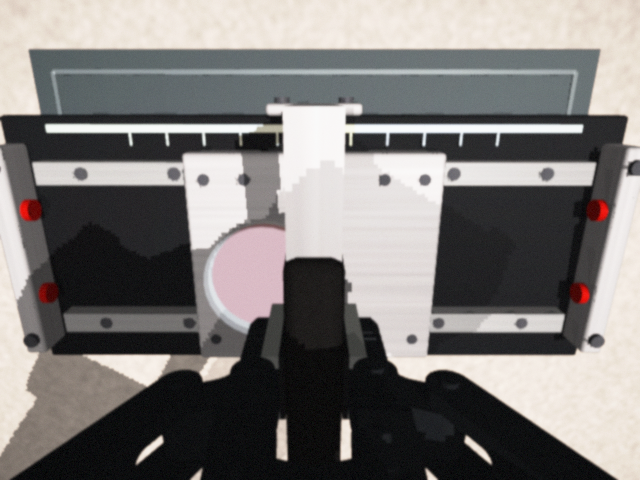

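The stage is over the mat, centred (mat edges at columns 31 and 600, middle 315) and parallel to it, with the carriage at 0 and the dish on it. I'll lower it under control until the mat takes the weight.

```bash
python3 - <<'E'
from ctl import *
import io,contextlib
c=load(); p=c.pos.copy(); gy=c.yaw
with contextlib.redirect_stdout(io.StringIO()):
    for z in np.r_[np.arange(199,138,-5),136,134,132.5]: c.step([p[0],p[1],z],gy)
for _ in range(3): c.step([p[0],p[1],132.5],gy)
z=132.5; f0=r.get_contact_force()[2]; print("f0",f0)
while z>125.5:
    z-=.5; c.step([p[0],p[1],z],gy,clip=.002); f=r.get_contact_force()[2]; print("fz",f)
    if f>f0+3: break
c.save(); print(r.get_position())
E
```

```text
38.07 dt0.30 y-0.0 w252 e-0.0 v-0.5 b-0.50 th0.4 z132
38.37 dt0.30 y-0.1 w252 e-0.1 v-0.2 b-0.51 th0.4 z132
38.67 dt0.30 y-0.2 w252 e-0.2 v-0.0 b-0.50 th0.5 z132
f0 -9.046185227110142
38.97 dt0.30 y-0.2 w252 e-0.2 v0.0 b-0.49 th0.5 z132
fz -8.843650721941223
39.27 dt0.30 y-0.2 w252 e-0.2 v0.0 b-0.49 th0.5 z132
fz -8.86222433714558
39.57 dt0.30 y-0.2 w252 e-0.2 v0.1 b-0.49 th0.5 z131
fz -10.043997508616924
39.87 dt0.30 y-0.1 w252 e-0.1 v0.1 b-0.49 th0.5 z130
fz -9.426789618724897
40.17 dt0.30 y-0.1 w252 e-0.1 v0.1 b-0.48 th0.5 z130
fz -9.034315894385474
40.47 dt0.30 y-0.1 w252 e-0.1 v0.0 b-0.48 th0.5 z130
fz -8.726211937046447
40.77 dt0.30 y-0.1 w252 e-0.1 v0.0 b-0.48 th0.5 z129
fz -9.582225355639137
41.07 dt0.30 y-0.1 w252 e-0.1 v0.1 b-0.48 th0.5 z128
fz -9.015184279125599
41.37 dt0.30 y-0.0 w252 e-0.0 v0.1 b-0.48 th0.5 z128
fz -6.285084752845245
41.67 dt0.30 y0.0 w252 e0.0 v0.2 b-0.49 th0.6 z128
fz 0.7240104238635535
[ 541.4313819  -322.64314507  128.38728399]
```

The mat now carries the stage's weight. Next I check that the carriage is at rest, then let go and retreat.

```bash
python3 - <<'E'
from ctl import *
c=load(); c.wide=True
for _ in range(2): print(meas(r.grab_frame("wrist")),r.get_contact_force()[2]); r.hold(.3)
r.set_gripper(60); print(r.get_time_s(),meas(r.grab_frame("wrist")),r.get_contact_force())
r.hold(.3); print(meas(r.grab_frame("wrist")))
p=c.pos; r.servo_line([p[0],p[1],230],tool(c.yaw),speed=80)
print(r.get_time_s()); cv2.imwrite("pics/w4.png",r.grab_frame("wrist")[:,:,::-1])
cv2.imwrite("pics/top4.png",r.grab_frame("top")[:,:,::-1])
E
```

```text
(np.float64(8.513719159918554e-05), np.float64(251.58289641090005)) 0.3004506179797327
(np.float64(0.00010728911530480727), np.float64(251.5903454985923)) -0.7983921118407213
43.15 (np.float64(0.0002083827976197699), np.float64(252.46451687640428)) [-0.07267175 -0.3008274  -0.12495518]
(np.float64(7.866452727023644e-05), np.float64(252.7266814974556))
44.9833
```

View pics/w4.png

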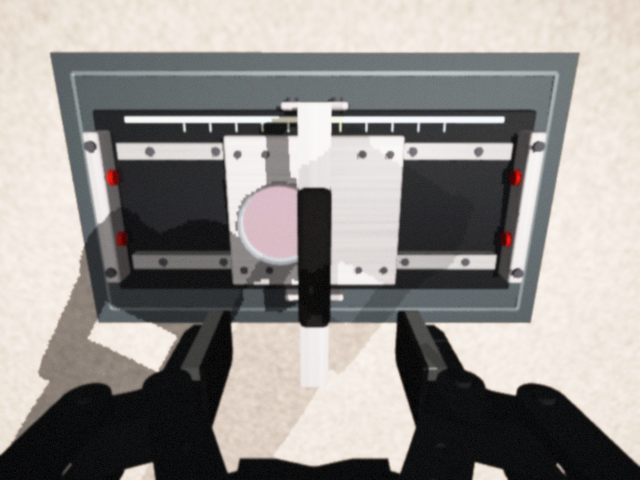

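View pics/top4.png

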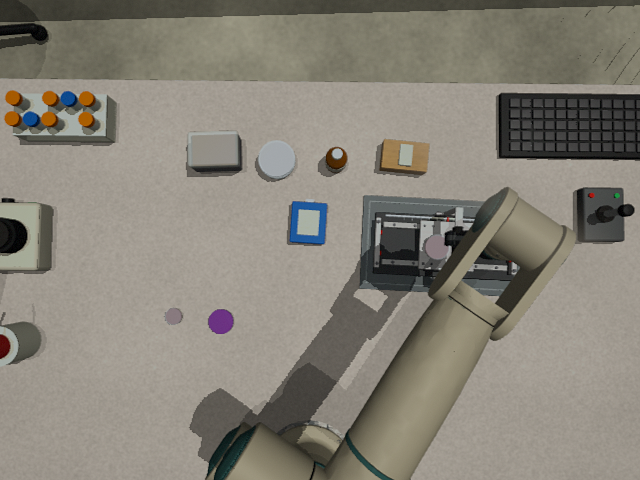

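The stage lies square in the middle of the mat (handle at column 314), with the carriage centred, the dish on it and the gripper clear. Everything else on the bench is where it was.

```bash
python3 -c "
from workcell import r
print(r.close_job())"
```

```text
the job is handed in; nothing more can be done
None
```

I've handed the job in: the stage is square in the middle of the mat, the carriage is at rest within 1 mm of its middle with the dish on it, and the robot has let go; no verdict came back.

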